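Lock the dish carousel with its transit pin

TASK

Get the dish carousel ready for carrying: turn its round white plate by the black bar until the hole in the plate lines up with the hole in the grey base, at the blue stripe. Then take the blue-knobbed pin from the aluminium stand, put it down through both holes until its flange lies flat on the plate, and let go; the red and yellow pins are not wanted.

Things in the scene. Friction and masses are not known exactly. Their poses are not given: they have to be found in the camera images.
- carousel (a joint): Angle (rad) of the round white plate (220 mm wide, 12 thick, top 50 above table): 0 = its hole is over the base's hole, grows anticlockwise seen from above; starts at 0.5 to 1.4, stops at +-1.7. Light friction (0.08 N m), stays where left. Its through-hole: 30 mm diameter, 80 mm from the axis. Three dishes (54 wide, 10 high) are fixed to the half away from the hole.
- carousel_bar (a point): Grip point of the black bar standing at the centre of the white plate and turning with it: 46 mm long, 14 thick, 42 high (top 92 above table). The point is on the turning axis, 30 mm above the plate's top face, 12 below the bar's top. x runs along the bar and points to the plate's hole, y across the bar, z up.
- index_hole (a point): On the axis of the 30 mm through-hole in the fixed grey base (260 x 236, 35 mm high), 80 mm from the carousel's axis, at the height of the white plate's top face (50 mm above table). x points level, outward from the carousel's axis to the blue stripe on the base's rim; z up. The plate hides this hole until its own hole is over it. Place and yaw vary.
- blue_pin_knob (a point): Grip point in the blue knob of the loose pin (0.12 kg), on its axis, z up. Knob 26 mm wide, 44 high (top 18 above point); flange 46 wide, 6 thick, underside 32 below point; shank 14 wide, tapered end, tip 74 below point. Upright in one of 3 holes 75 mm apart of a 50 mm high aluminium stand, beside like red and yellow pins. Home: point 32 mm above index_hole.
There are look-alikes about, which are no part of the job. What is shaped like the part that bears blue_pin_knob but orange is not meant.

How it is judged:
By the outcome, as a careful person would: the job done as asked, in the order asked, and still so for the second after the job is handed in, with the robot touching nothing.
It also fails if it takes over 51 s, if anything falls off the work surface, if the arm or the gripper's body presses on something with over 40 N, if the wrist force passes 120 N, or if a joint passes its speed limit or range.

ROBOT

A 6-joint arm with a two-finger parallel gripper is mounted at the origin on the work surface. World frame = base frame: x ahead of the robot, y to its left, z up, the work surface at z = 0. Lengths are in m, angles in rad, forces in N, time in s.
With the tool pointing down it reaches from about 0.225 to 0.875 m from the base axis. Payload 3.4 kg.
Tool frame: the origin (TCP) lies between the finger pads; the fingertips stand 11 mm ahead of it and the grasp point (between the pads) lies 8 mm behind it (tips_ahead is the distance from the TCP to the fingertips, in m); z points along the fingers, x is the direction in which the jaws open and shut, and the axes are right-handed (so a half turn about z gives the same grasp; the last joint's range is limited). The gripper opens to 85 mm and grips with 20 to 120 N. Pads are 22 mm wide; open, the fingers measure 114 mm over their backs; the gripper's body (76 mm by 85 mm) begins 54 mm behind the grasp point. The pads swing forward as they close: fully open they stand 13 mm farther back than shut.
Start: joints at [1.066, 0.276, 1.505, -0, 1.361, -0.121], TCP at [0.215, 0.533, 0.203] pointing down, gripper open.
Joint ranges: [-2.89, 2.89], [-0.75, 2.08], [0.22, 2.7], [-1.18, 4.32], [0.11, 2.71], [-2.7, 2.7]. Speed limits (rad/s): [2.57, 2.57, 3.14, 3.14, 3.14, 3.14].

INTERFACE

Orientations are given as a unit quaternion [w, x, y, z].
In Python, from rig import get_state, get_image, sign_off, masks_of, tips_ahead gives the robot as it stands.
- The arm moves only by the tool play_rows, never from a script. Its argument "series" is a list of rows, each an object of numbers: "fingers": the closure, from -1 (fully open) to 1 (shut); "dx", "dy", "dz": the shift along the world's x, y, z in mm; "turn": the turn about the world's z in rad. A call has 1 to 20 rows; each row shifts and turns the pose as measured when the row begins; what a row does not reach is not made up. A row lasts 1/12 s, in which the tool goes at most 41.7 mm and 7.16 degrees, less where a joint would pass 70% of its speed; a pose out of reach is approached as far as the arm can. A call with a gripper value outside its range is refused whole. The fingers move at their own pace and stop on an object; "squeeze" is the grip in N (left out, the last holds). Time passes only in rows, so rows that do not move let the fingers close. It gives the time, the measured TCP pose, the force and the opening at its end, in the units of the state.
- get_state(): the state, without advancing time (a new reading comes with each control period).
- get_image(name): name is "scene" or "side" or "wrist"; returns a dict with "pixels" (384x512x3 uint8, red, green, blue), "vfov" (degrees; the focal length in pixels is half the picture's height over the tangent of half this angle, whatever the lens; pixels are square), "cx", "cy" (the principal point, pixels), "rvec" (rotation vector, rad) and "tvec" (3), from world to camera coordinates, as OpenCV has them; the wrist camera has in their place "hand_eye" (4x4, takes a point from camera to tool coordinates, whose origin is the TCP and whose axes are the tool frame's). Camera axes: x right, y down, z forward; pixel columns grow to the right and rows downward; lengths in m; the calibration is good to about 2 mm. A picture is of the moment at which its call begins: read the wrist's pose just before it. There is no depth.
- sign_off(): hands the job in, once; it reports no verdict.
Trained networks look in a picture, given as the dict that the camera call returned (one of the last four; its "shot" number tells which), for a name from the list of things; names that differ only in an ending like _2 or _b are one class to them, and where a whole thing is asked for, a point or a joint stands for the part that bears it (a point fixed in the world has none). Each returns a list of dicts, best first, with "p" (0 to 1); they miss things now and then, are a little off and sometimes report something else, mostly with a low value. They report only what shows in the picture. A call takes as long as a camera call. They do not tell look-alikes from the thing itself.
- masks_of(picture, label): "region" (384x512 bool, what is visible of it) and "xy" ([column, row] in pixels, amid what is visible of it).
The state is a dict: "clock": time; "qpos": joint angles; "qd": joint speeds; "effort": joint torques, N m; "position": TCP position; "ee_rot": TCP orientation; "contact_force": force on the tool from outside, world axes, zero at the start; "moment": the same for the moment, N m; "width": finger opening in m.
Only numpy, scipy, OpenCV 4.12 (cv2) and the standard library are available. Lean on these libraries where they do the work, as an engineer would, in place of code of your own. Each camera call takes 0.05 s, during which the arm holds its last target. There are 200 camera calls.

## Working session

There is one attempt and no reset: what is moved stays moved. The work goes in short steps, Python scripts to look and compute and a tool call to move; the robot and the scene stay as the last step left them, time stands still between calls to the robot, and variables do not carry over. Pictures are saved under pics/ and viewed, about 8 in all and at most 12, crops included, and the job is handed in when it is done.

Besides the shell and the picture viewer there is one more tool, called after "Request:" as name([rows], argument=value, ...), one row to a line, values as JSON. play_rows: Moves the arm, as the interface text tells. Its arguments: {"type":"object","properties":{"series":{"type":"array"},"squeeze":{"type":"number"}},"required":["series"]}

```bash
mkdir -p pics; ls; cat > h.py <<'E'
import numpy as np, cv2
from rig import get_state,get_image,masks_of,sign_off,tips_ahead
from scipy.spatial.transform import Rotation as R
def cam(im,st=None):
    f=192/np.tan(np.radians(im["vfov"])/2)
    K=np.array([[f,0,im["cx"]],[0,f,im["cy"]],[0,0,1]])
    if "rvec" in im:
        Rm=cv2.Rodrigues(np.array(im["rvec"],float))[0]; t=np.array(im["tvec"],float).ravel()
    else:
        q=np.array(st["ee_rot"]); T=np.eye(4); T[:3,:3]=R.from_quat(q[[1,2,3,0]]).as_matrix(); T[:3,3]=st["position"]
        M=np.linalg.inv(T@np.array(im["hand_eye"])); Rm,t=M[:3,:3],M[:3,3]
    return K,Rm,t
def onplane(c,uv,z):
    K,Rm,t=c; o=-Rm.T@t; d=(np.linalg.inv(K)@np.c_[np.atleast_2d(uv),np.ones(len(np.atleast_2d(uv)))].T).T@Rm
    return o+d*((z-o[2])/d[:,2])[:,None]
def proj(c,P):
    K,Rm,t=c; return cv2.projectPoints(np.atleast_2d(np.float64(P)),cv2.Rodrigues(Rm)[0],t,K,None)[0][:,0]
def save(n,px): cv2.imwrite("pics/"+n+".png",cv2.cvtColor(px,cv2.COLOR_RGB2BGR))
E
python3 - <<'E'
from h import *
st=get_state(); print(st["clock"],st["position"],st["ee_rot"],st["width"],tips_ahead)
ims={n:get_image(n) for n in("scene","side","wrist")}
save("a",cv2.resize(np.vstack([ims["scene"]["pixels"]]),(800,600)))
save("b",cv2.resize(ims["side"]["pixels"],(800,600),interpolation=cv2.INTER_CUBIC))
for n in ims:
    c=cam(ims[n],st); print(n,-c[1].T@c[2])
    for l in("carousel","carousel_bar","blue_pin_knob"):
        for d in masks_of(ims[n],l)[:5]: print(n,l,round(d["p"],2),np.round(d["xy"]),d["region"].sum(),np.round(onplane(c,d["xy"],{"carousel":.05,"carousel_bar":.08,"blue_pin_knob":.082}[l])[0],3))
E
```

```text
pics
0.0 [0.21504708 0.5326475  0.20255419] [ 4.25675331e-04  8.28999543e-01  5.59248535e-01 -8.08439427e-04] 0.08562493059334281 0.011
scene [1.1703602  0.33626626 0.89056568]
scene carousel 0.58 [338. 236.] 7268 [0.532 0.192 0.05 ]
scene carousel_bar 0.8 [338. 242.] 7442 [0.569 0.202 0.08 ]
scene blue_pin_knob 0.76 [162. 183.] 356 [ 0.598 -0.211  0.082]
side [0.51919921 0.60547812 0.66976749]
side carousel 0.93 [258. 300.] 13363 [0.529 0.208 0.05 ]
side carousel_bar 0.88 [258. 298.] 13264 [0.529 0.225 0.08 ]
side blue_pin_knob 0.91 [230. 130.] 378 [ 0.582 -0.208  0.082]
side blue_pin_knob 0.75 [244. 162.] 459 [ 0.551 -0.095  0.082]
wrist [0.14086155 0.5619484  0.37436986]
wrist carousel 0.89 [105. 373.] 769 [0.431 0.185 0.05 ]
wrist carousel_bar 0.61 [103. 374.] 794 [0.404 0.216 0.08 ]
```

View pics/a.png

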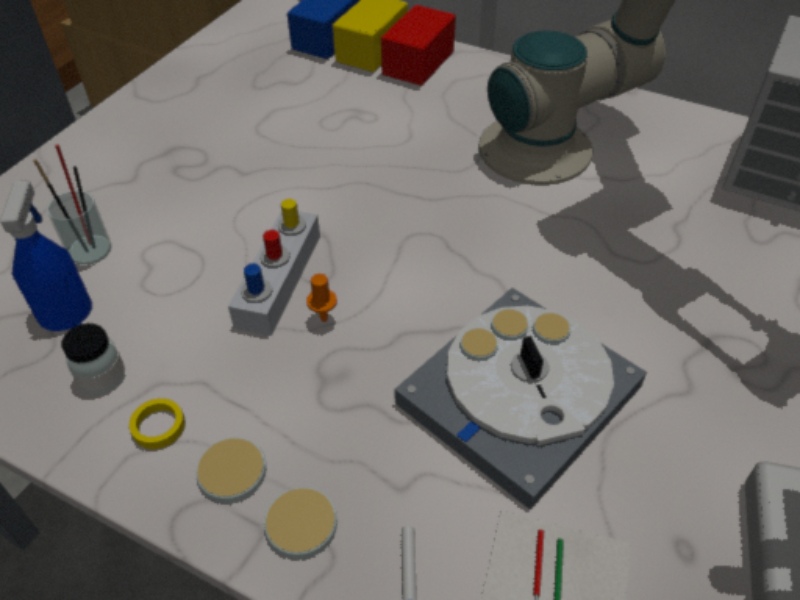

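View pics/b.png

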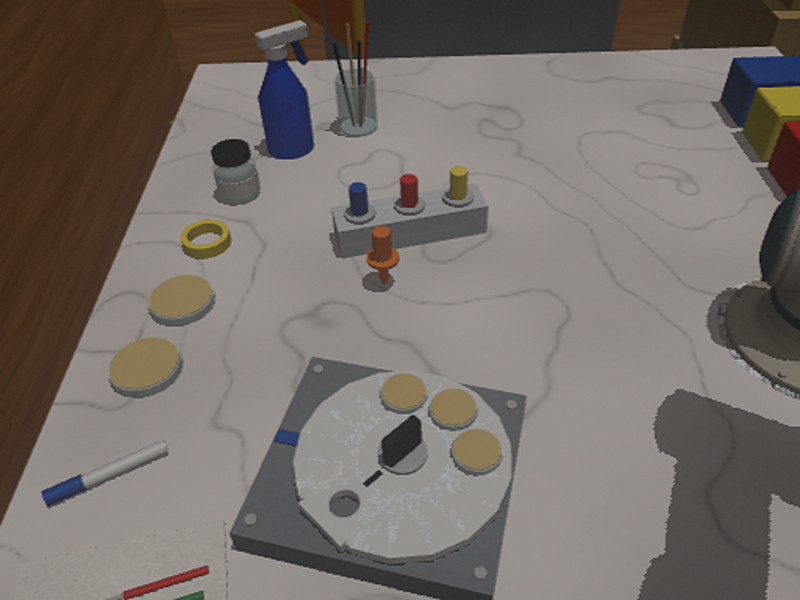

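The scene picture shows three stand pins: blue (254,280), red (273,247) and yellow (290,215). A loose orange look-alike is at (320,295). The carousel's bar is at (530,357), its hole at (552,414) and the blue stripe at (468,431). In the side view the blue pin is at (358,200), orange at (381,250), the hole at (344,502) and the stripe at (287,438). The blue pin standing in the stand fits the description.

```bash
python3 - <<'E'
from h import *
s=512/800
pts={"hole":((552,414),(344,503),.05),"stripe":((468,431),(287,438),.035),"bartop":((528,343),(402,430),.092),"pinTop":((253,268),(358,187),.1),
"pinflange":((256,290),(359,214),.056),"bolt1":((411,388),(319,369),.035),"bolt2":((516,296),(511,405),.035),"bolt3":((632,369),(480,572),.035),"bolt4":((529,480),(250,519),.035),"red":((272,234),(409,178),.1),"yel":((289,202),(458,170),.1)}
I=[get_image("scene"),get_image("side")]; C=[cam(i) for i in I]
for k,(a,b,z) in pts.items():
    A,B=[onplane(c,np.array(p)*s,z)[0] for c,p in zip(C,(a,b))]
    M=[np.array(c[0])@np.c_[c[1],c[2]] for c in C]
    X=cv2.triangulatePoints(M[0],M[1],np.float64(a)*s,np.float64(b)*s)[:,0];X=X[:3]/X[3]
    print(k,A.round(3),B.round(3),X.round(3))
E
```

```text
hole [0.586 0.246 0.05 ] [0.589 0.245 0.05 ] [0.588 0.246 0.052]
stripe [0.651 0.156 0.035] [0.656 0.155 0.035] [0.654 0.158 0.04 ]
bartop [0.523 0.182 0.092] [0.529 0.191 0.092] [0.527 0.186 0.092]
pinTop [ 0.582 -0.22   0.1  ] [ 0.584 -0.221  0.1  ] [ 0.584 -0.219  0.102]
pinflange [ 0.585 -0.221  0.056] [ 0.586 -0.217  0.056] [ 0.586 -0.22   0.055]
bolt1 [0.624 0.059 0.035] [0.628 0.058 0.035] [0.627 0.06  0.038]
bolt2 [0.4   0.122 0.035] [0.407 0.121 0.035] [0.407 0.125 0.042]
bolt3 [0.454 0.317 0.035] [0.461 0.312 0.035] [0.462 0.317 0.044]
bolt4 [0.681 0.253 0.035] [0.683 0.25  0.035] [0.682 0.252 0.038]
red [ 0.51  -0.236  0.1  ] [ 0.512 -0.24   0.1  ] [ 0.512 -0.234  0.103]
yel [ 0.436 -0.254  0.1  ] [ 0.44  -0.256  0.1  ] [ 0.441 -0.25   0.104]
```

Request:
play_rows([
  {"fingers":-1,"dx":26,"dy":-29,"dz":3,"turn":0.1},
  {"fingers":-1,"dx":26,"dy":-29,"dz":3,"turn":0.1},
  {"fingers":-1,"dx":26,"dy":-29,"dz":3,"turn":0.1},
  {"fingers":-1,"dx":26,"dy":-29,"dz":3,"turn":0.1},
  {"fingers":-1,"dx":26,"dy":-29,"dz":3,"turn":0.1},
  {"fingers":-1,"dx":26,"dy":-29,"dz":3,"turn":0.1},
  {"fingers":-1,"dx":26,"dy":-29,"dz":3,"turn":0.1},
  {"fingers":-1,"dx":26,"dy":-29,"dz":3,"turn":0.1},
  {"fingers":-1,"dx":26,"dy":-29,"dz":3,"turn":0.1},
  {"fingers":-1,"dx":26,"dy":-29,"dz":3,"turn":0.1},
  {"fingers":-1,"dx":26,"dy":-29,"dz":3,"turn":0.1},
  {"fingers":-1,"dx":26,"dy":-29,"dz":3,"turn":0.05},
  {"fingers":-1},
])

```text
invalid input at $.series[12]: expected keys fingers, dx, dy, dz, turn
```

```bash
python3 - <<'E'
from h import *
st=get_state();im=get_image("wrist");c=cam(im,st)
print(st["clock"],st["position"],st["qpos"],st["qd"],-c[1].T@c[2])
for n,P in dict(ax=[.527,.187,.092],hole=[.588,.246,.05],base=[.605,.169,.05],stripe=[.654,.157,.035]).items(): print(n,proj(c,P))
import pickle; pickle.dump((im,st),open("w1.pkl","wb"))
save("w1",cv2.resize(im["pixels"],(800,600),interpolation=cv2.INTER_CUBIC))
E
```

```text
0.7 [0.21531596 0.53319471 0.20345634] [ 1.06599250e+00  2.75854601e-01  1.50489395e+00  3.27132195e-05
  1.36072261e+00 -1.21007991e-01] [-0.00093367  0.00108726 -0.00042991 -0.00144237 -0.00158568 -0.00091077] [0.14097677 0.56219752 0.37525771]
ax [[124.89502507 439.7909204 ]]
hole [[182.91013148 424.66380139]]
base [[148.95741163 441.64514786]]
stripe [[158.81030694 449.71174679]]
```

View pics/w1.png

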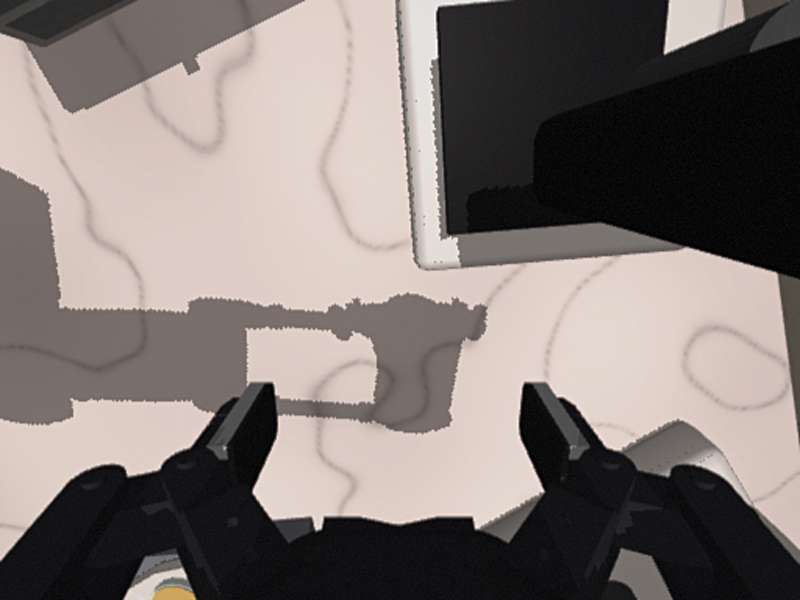

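The first call was refused because every row needs all the keys. I'll resend it with the tool placed past the hole, so the camera hangs over the axis.

Request:
play_rows([
  {"fingers":-1,"dx":30,"dy":-24,"dz":3,"turn":0.1},
  {"fingers":-1,"dx":30,"dy":-24,"dz":3,"turn":0.1},
  {"fingers":-1,"dx":30,"dy":-24,"dz":3,"turn":0.1},
  {"fingers":-1,"dx":30,"dy":-24,"dz":3,"turn":0.1},
  {"fingers":-1,"dx":30,"dy":-24,"dz":3,"turn":0.1},
  {"fingers":-1,"dx":30,"dy":-24,"dz":3,"turn":0.1},
  {"fingers":-1,"dx":30,"dy":-24,"dz":3,"turn":0.1},
  {"fingers":-1,"dx":30,"dy":-24,"dz":3,"turn":0.1},
  {"fingers":-1,"dx":30,"dy":-24,"dz":3,"turn":0.1},
  {"fingers":-1,"dx":30,"dy":-24,"dz":3,"turn":0.1},
  {"fingers":-1,"dx":30,"dy":-24,"dz":3,"turn":0.1},
  {"fingers":-1,"dx":30,"dy":-24,"dz":3,"turn":0.05},
  {"fingers":-1,"dx":0,"dy":0,"dz":0,"turn":0},
])

```text
clock: 1.83
position: [0.5876, 0.2311, 0.2415]
ee_rot: [0.001, 0.36, 0.933, -0.001]
contact_force: [-0.0, 1.0, 0.8]
width: 0.0855
```

```bash
python3 - <<'E'
from h import *
st=get_state();im=get_image("wrist");c=cam(im,st)
print(st["clock"],st["position"],st["qpos"],st["qd"],-c[1].T@c[2])
for n,P in dict(ax=[.527,.187,.092],hole=[.588,.246,.05],base=[.605,.169,.05],stripe=[.654,.157,.035]).items(): print(n,proj(c,P))
import pickle; pickle.dump((im,st),open("w1.pkl","wb"))
save("w2",cv2.resize(im["pixels"],(800,600),interpolation=cv2.INTER_CUBIC))
E
```

```text
1.8333 [0.5876435  0.2311126  0.24146976] [ 0.26610754  0.34462071  1.31039223 -0.00245402  1.48537586 -2.13856338] [ 0.02747369 -0.02105041  0.04471762  0.09106443  0.05360537  0.0280517 ] [0.53335574 0.17161122 0.41329303]
ax [[268.57229266 111.5691416 ]]
hole [[262.22075114 174.9158126 ]]
base [[214.10867331 141.59759706]]
stripe [[185.02966849 157.46561962]]
```

View pics/w2.png

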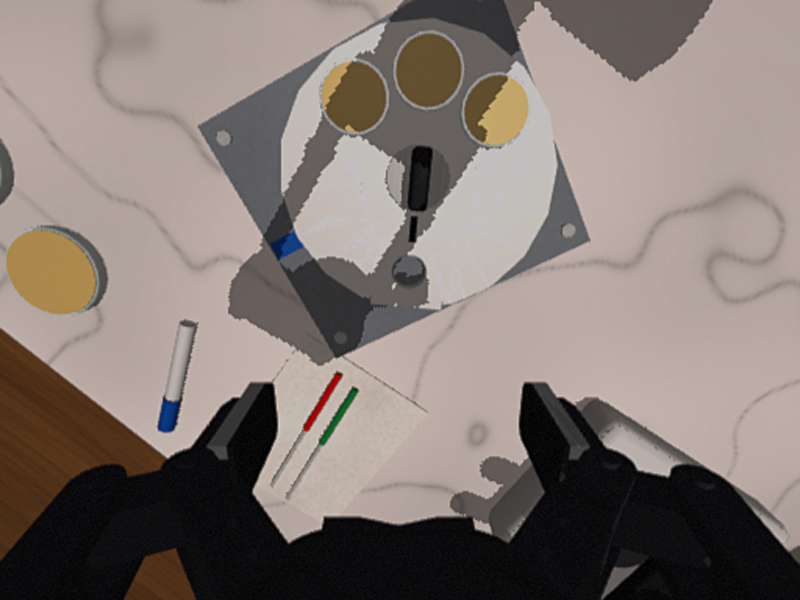

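The wrist view shows the bar's top face around (420,178), the plate hole at (409,270), the stripe at (288,245) and bolts at (223,138), (569,230) and (341,338). All lie within a few pixels of where my estimates project.

```bash
python3 - <<'E'
from h import *
import pickle
from scipy.optimize import least_squares
im,st=pickle.load(open("w1.pkl","rb"));c=cam(im,st)
s=512/800
for n,p,z in [("hole",(409,270),.05),("stripe",(288,245),.035),("bar",(421,178),.092),("b1",(223,138),.035),("b3",(569,230),.035),("b4",(341,338),.035),("mark0",(415,218),.05),("mark1",(412,241),.05)]:
    print(n,onplane(c,np.array(p)*s,z)[0].round(4))
# blobs in full-res
px=im["pixels"]; hsv=cv2.cvtColor(px,cv2.COLOR_RGB2HSV)
g=px.max(2)
bl=((hsv[...,0]>105)&(hsv[...,0]<125)&(hsv[...,1]>140)); ys,xs=np.nonzero(bl[140:180,160:205]); print("stripe px",xs.mean()+160,ys.mean()+140,len(xs), onplane(c,(xs.mean()+160,ys.mean()+140),.035))
m=(g<45).astype(np.uint8)[85:150,250:290]
n,l,stt,cen=cv2.connectedComponentsWithStats(m)
for i in range(1,n):
    if stt[i,4]>15: print("dark",cen[i]+[250,85],stt[i]); 
save("w2c",cv2.resize(px[80:200,170:310],(700,600),interpolation=cv2.INTER_CUBIC))
E
```

```text
hole [0.5865 0.2433 0.05  ]
stripe [0.654  0.1557 0.035 ]
bar [0.528  0.1896 0.092 ]
b1 [0.6283 0.0573 0.035 ]
b3 [0.4588 0.3148 0.035 ]
b4 [0.6825 0.2524 0.035 ]
mark0 [0.5525 0.213  0.05  ]
mark1 [0.5674 0.2259 0.05  ]
stripe px 182.8112244897959 156.5969387755102 196 [[0.65541286 0.15404992 0.035     ]]
dark [268.22823985 113.84526112] [ 11   9  16  41 517]
dark [264.17021277 144.12765957] [12 54  5 11 47]
```

View pics/w2c.png

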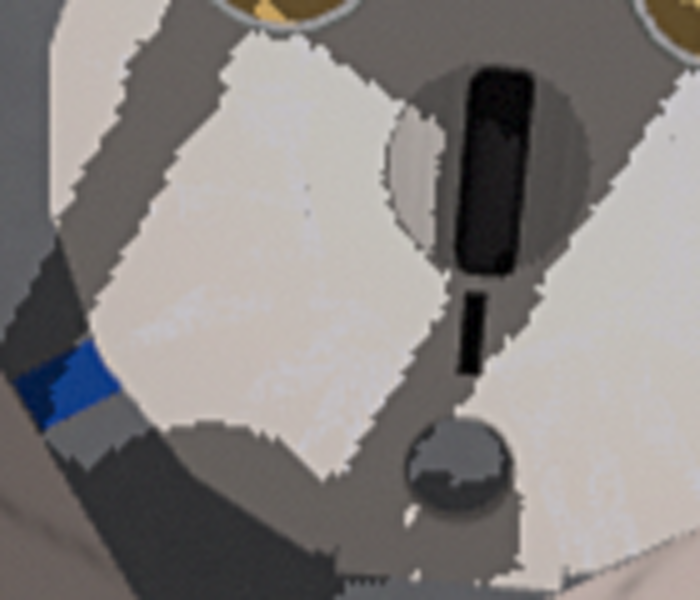

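```bash
python3 - <<'E'
from h import *
import pickle
im,st=pickle.load(open("w1.pkl","rb"));c=cam(im,st)
f=lambda x,y,z:onplane(c,(170+x/5,80+y/5),z)[0]
hub=f(489,168.5,.051);hole=f(459,464,.05);bar=f(495,171,.092);sp=f(68.5,385.5,.035)
m0,m1=f(475,292,.05),f(468,374,.05); i,o=f(106,365,.035),f(30,406,.035)
ang=lambda v:np.arctan2(v[1],v[0])
print(hub,hole,bar,sp,np.linalg.norm((hole-hub)[:2]),np.linalg.norm((sp-hub)[:2]))
print("plate",ang(hole-hub),ang(m1-m0),"base",ang(sp-hub),ang(o-i))
# base yaw from bolts
b1,b3,b4=[np.array(p) for p in([.6283,.0573],[.4588,.3148],[.6825,.2524])]
print("bolts: yaw",ang(b4-b3),ang(b4-b1)-np.pi/2,np.linalg.norm(b4-b3),np.linalg.norm(b4-b1),"centre",(b1+b3)/2)
from rig import get_state
q=np.array(get_state()["ee_rot"]);Rm=R.from_quat(q[[1,2,3,0]]).as_matrix();print("tool x yaw",ang(Rm[:,0]),get_state()["position"])
E
```

```text
[0.5286536  0.19026351 0.051     ] [0.58643093 0.24337253 0.05      ] [0.52853541 0.1894826  0.092     ] [0.65500862 0.15538201 0.035     ] 0.07847795055800885 0.13108130652772684
plate 0.7433231509552197 0.7586613131249529 base -0.2693509255208123 -0.25779974110625514
bolts: yaw -0.2720301486746261 -0.2709732857830587 0.23224006975541497 0.20248864165676062 centre [0.54355 0.18605]
tool x yaw 2.4043942797315534 [0.58474049 0.23325473 0.24126553]
```

The estimates agree: axis (0.5285, 0.190), base yaw −0.27 and plate yaw 0.75, so the plate angle is about 1.02. That puts index_hole at (0.6056, 0.1687). Next I go down onto the bar.

Request:
play_rows([
  {"fingers":-1,"dx":-28,"dy":-22,"dz":0,"turn":-0.04},
  {"fingers":-1,"dx":-28,"dy":-21,"dz":-10,"turn":-0.043},
  {"fingers":-1,"dx":0,"dy":0,"dz":-40,"turn":0},
  {"fingers":-1,"dx":0,"dy":0,"dz":-40,"turn":0},
  {"fingers":-1,"dx":0,"dy":0,"dz":-20,"turn":0},
  {"fingers":-1,"dx":0,"dy":0,"dz":0,"turn":0},
])

```text
clock: 2.38
position: [0.5244, 0.1913, 0.1294]
ee_rot: [-0.0, 0.402, 0.915, 0.003]
contact_force: [-0.0, -0.2, -0.8]
width: 0.0858
```

```bash
cat > s.py <<'E'
from h import *
st=get_state();q=np.array(st["ee_rot"]);M=R.from_quat(q[[1,2,3,0]]).as_matrix()
print(st["clock"],"pos",st["position"].round(4),"yaw",np.arctan2(M[1,0],M[0,0]).round(4),"tilt",M[:,2].round(4),"F",np.round(st["contact_force"],1),"M",np.round(st["moment"],2),"w",round(st["width"],4),"qd",np.abs(st["qd"]).max().round(3),"q6",st["qpos"][5].round(2))
E
python3 s.py
```

```text
2.3833 pos [0.5244 0.1913 0.1294] yaw 2.3133 tilt [ 0.002   0.0047 -1.    ] F [-0.  -0.2 -0.8] M [0.01 0.02 0.01] w 0.0858 qd 0.026 q6 -2.09
```

Request:
play_rows([
  {"fingers":-1,"dx":4,"dy":-1,"dz":-25,"turn":0.008},
  {"fingers":-1,"dx":0,"dy":0,"dz":-25,"turn":0},
  {"fingers":-1,"dx":0,"dy":0,"dz":-7,"turn":0},
  {"fingers":-1,"dx":0,"dy":0,"dz":0,"turn":0},
])

```text
clock: 2.72
position: [0.5277, 0.1938, 0.0745]
ee_rot: [0.001, 0.398, 0.917, 0.004]
contact_force: [0.0, 0.4, 0.1]
width: 0.0856
```

```bash
python3 s.py
```

```text
2.7167 pos [0.5277 0.1938 0.0745] yaw 2.3234 tilt [ 0.0051  0.0072 -1.    ] F [0.  0.4 0.1] M [-0.02  0.06 -0.02] w 0.0856 qd 0.022 q6 -2.1
```

Request:
play_rows([
  {"fingers":-1,"dx":1,"dy":-4,"dz":-2,"turn":0},
  {"fingers":1,"dx":0,"dy":0,"dz":0,"turn":0},
  {"fingers":1,"dx":0,"dy":0,"dz":0,"turn":0},
  {"fingers":1,"dx":0,"dy":0,"dz":0,"turn":0},
  {"fingers":1,"dx":0,"dy":0,"dz":0,"turn":0},
  {"fingers":1,"dx":0,"dy":0,"dz":0,"turn":0},
  {"fingers":1,"dx":0,"dy":0,"dz":0,"turn":0},
  {"fingers":1,"dx":0,"dy":0,"dz":0,"turn":0},
], squeeze=30)

```text
clock: 3.38
position: [0.5339, 0.1917, 0.0807]
ee_rot: [0.006, 0.397, 0.918, 0.008]
contact_force: [-0.3, -0.2, -0.3]
width: 0.0008
```

```bash
python3 s.py
```

```text
3.3833 pos [0.5339 0.1917 0.0807] yaw 2.3241 tilt [ 0.0183  0.0105 -0.9998] F [-0.3 -0.2 -0.3] M [-0.02  0.01 -0.02] w 0.0008 qd 0.006 q6 -2.11
```

The fingers shut on nothing, so I need to see why.

```bash
python3 - <<'E'
from h import *
a=get_image("side")["pixels"];b=get_image("wrist")["pixels"];c=get_image("scene")["pixels"]
A=cv2.resize(a[200:384,120:365],(400,300));B=cv2.resize(b,(400,300));C=cv2.resize(c[150:330,240:480],(800,600)[0:2])
C=cv2.resize(c[170:320,250:450],(400,300))
save("c",np.vstack([np.hstack([A,B]),np.hstack([C,np.zeros_like(C)])]))
E
```

```text
(no output)
```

View pics/c.png

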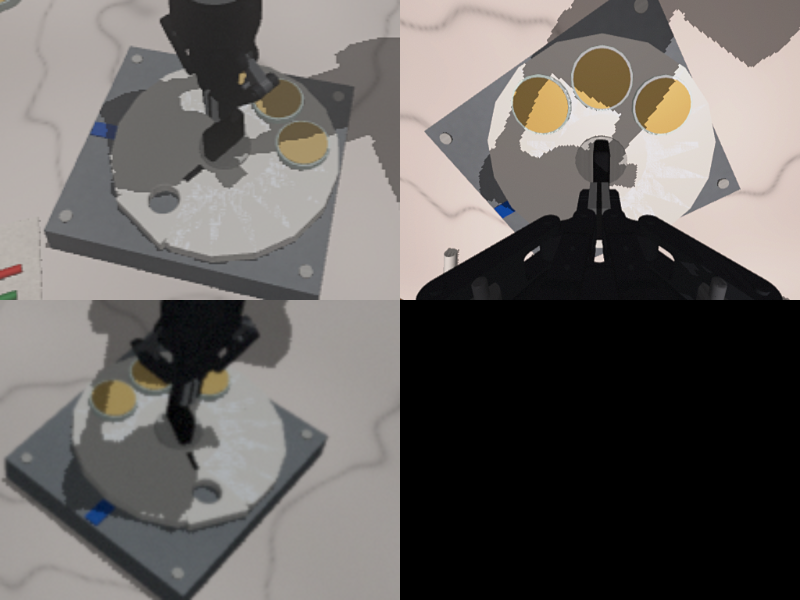

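```bash
python3 - <<'E'
from h import *
st=get_state()
q=np.array(st["ee_rot"]);M=R.from_quat(q[[1,2,3,0]]).as_matrix();p=st["position"]
out=[]
for n in("side","scene","wrist"):
    im=get_image(n);c=cam(im,st);px=im["pixels"].copy()
    P=[p,p+.011*M[:,2],p-.008*M[:,2],[.5285,.19,.092],[.5285,.19,.05]]
    uv=proj(c,P);print(n,uv.round(1).tolist(),c[0][0,0])
    u,v=uv[3];u,v=int(u),int(v);h=45 if n!="wrist" else 80;w=h*4//6 if n!='wrist' else h*4//6
    cr=px[max(v-h,0):v+h,u-w:u+w]; k=400/cr.shape[0]
    cr=cv2.resize(cr,None,fx=400/(2*h),fy=400/(2*h),interpolation=cv2.INTER_CUBIC)
    for (a,b),col in zip(uv,[(255,0,0),(255,255,0),(0,255,0),(255,0,255),(0,255,255)]):
        cv2.circle(cr,(int((a-u+w)*400/(2*h)),int((b-max(v-h,0))*400/(2*h))),3,col,-1)
    out.append(np.pad(cr,((0,max(0,400-cr.shape[0])),(0,max(0,266-cr.shape[1])),(0,0)))[:400,:266])
save("d",np.hstack(out))
E
```

```text
side [[254.8, 280.1], [254.9, 284.2], [254.7, 277.1], [257.8, 274.7], [258.6, 290.1]] 448.5953207969936
scene [[339.6, 228.0], [339.0, 231.3], [340.1, 225.6], [340.4, 222.5], [338.1, 234.8]] 490.56170071840376
wrist [[255.1, 226.7], [255.1, 220.3], [255.1, 231.8], [258.6, 227.9], [258.1, 204.1]] 270.57004884547354
```

View pics/d.png

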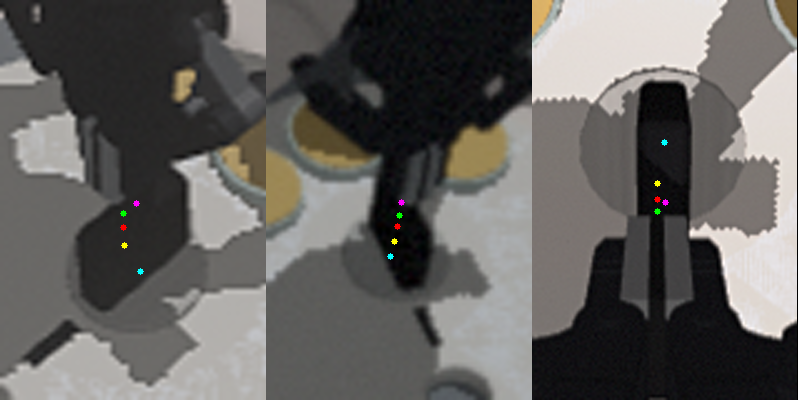

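```bash
python3 - <<'E'
from h import *
import pickle
from scipy.optimize import least_squares
im,st=pickle.load(open("w1.pkl","rb"));H=np.array(im["hand_eye"]);print(H.round(4),st["width"])
K=cam(im,st)[0]; Hi=np.linalg.inv(H)
def pj(p): v=K@(Hi@np.r_[p,1])[:3]; return v[:2]/v[2]
# open-hand tips inner corners, 800x600 px
for L,Rr in [((275,383),(523,383))]:
    L,Rr=np.array(L)*.64,np.array(Rr)*.64
    r=least_squares(lambda v:np.r_[pj([v[2]+.0428,v[0],v[1]])-max((L,Rr),key=lambda a:a[0]*np.sign(H[0,0])),pj([v[2]-.0428,v[0],v[1]])-min((L,Rr),key=lambda a:a[0]*np.sign(H[0,0]))],[0.01,0,0])
    print("open tip y,z,xc",r.x,r.cost)
for z in(.011,-.008,-.011,-.02): print(z,[pj([0,y,z]).round(1).tolist() for y in(-.011,0,.011)])
E
```

```text
[[ 1.000e+00 -1.000e-03 -6.000e-04 -2.000e-04]
 [ 1.100e-03  9.501e-01  3.118e-01 -8.060e-02]
 [ 3.000e-04 -3.118e-01  9.501e-01 -1.718e-01]
 [ 0.000e+00  0.000e+00  0.000e+00  1.000e+00]] 0.08549135658471174
open tip y,z,xc [-0.00874137 -0.04180067  0.00011748] 0.004745746805884929
0.011 [[255.0, 206.3], [255.0, 220.3], [255.0, 233.9]]
-0.008 [[255.0, 216.7], [255.0, 231.9], [255.0, 246.5]]
-0.011 [[255.0, 218.5], [255.0, 233.9], [255.0, 248.7]]
-0.02 [[255.1, 224.3], [255.1, 240.4], [255.1, 255.8]]
```

The wrist calibration puts the visible fingertips about 33 mm behind the TCP when shut and 42 mm when open, not 11 mm ahead. That explains the fingers closing above the bar with no force. I'll test this carefully: open, recentre, go down to TCP z about 0.045 (safe under either reading), then close.

Request:
play_rows([
  {"fingers":-1,"dx":-4,"dy":-1,"dz":0,"turn":0},
  {"fingers":-1,"dx":0,"dy":0,"dz":0,"turn":0},
  {"fingers":-1,"dx":0,"dy":0,"dz":0,"turn":0},
  {"fingers":-1,"dx":0,"dy":0,"dz":0,"turn":0},
  {"fingers":-1,"dx":0,"dy":0,"dz":0,"turn":0},
  {"fingers":-1,"dx":0,"dy":0,"dz":0,"turn":0},
])

```text
clock: 4.18
position: [0.5286, 0.1904, 0.0798]
ee_rot: [0.005, 0.397, 0.918, 0.008]
contact_force: [-0.2, -0.2, 0.6]
width: 0.0722
```

```bash
python3 s.py
```

```text
4.1833 pos [0.5286 0.1904 0.0798] yaw 2.3242 tilt [ 0.0162  0.0101 -0.9998] F [-0.2 -0.2  0.6] M [0.   0.02 0.02] w 0.0722 qd 0.003 q6 -2.11
```

```bash
python3 - <<'E'
from h import *
st=get_state();w=st["width"]/2
q=np.array(st["ee_rot"]);M=R.from_quat(q[[1,2,3,0]]).as_matrix();p=st["position"]
out=[]
for n in("side","scene"):
    im=get_image(n);c=cam(im,st);px=im["pixels"].copy()
    u,v=proj(c,p+[0,0,.03])[0].astype(int);h=50
    k=6;cr=cv2.resize(px[v-h:v+h,u-33:u+33],None,fx=k,fy=k,interpolation=cv2.INTER_CUBIC)
    for zz,col in[(-.002,(255,0,0)),(-.022,(0,255,0)),(-.042,(0,128,255))]:
        for s in(-1,1):
            for y in(-.011,.011):
                a,b=proj(c,p+M@[s*w,y,zz])[0]; cv2.circle(cr,(int((a-u+33.5)*k),int((b-v+h+.5)*k)),3,col,-1)
    out.append(cr)
save("e",np.hstack(out))
E
```

```text
(no output)
```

View pics/e.png

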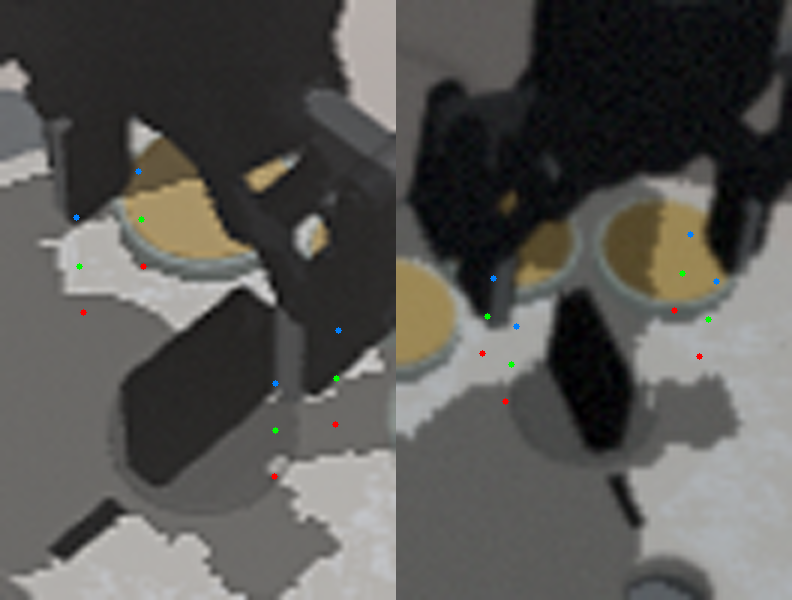

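Blue marks (42 mm behind the TCP) sit on the fingertips in both fixed views, which confirms the offset: the true grasp point is about 50 mm behind the reported TCP. For the bar I need a reported z of about 0.033.

Request:
play_rows([
  {"fingers":-1,"dx":0,"dy":-1,"dz":-20,"turn":0},
  {"fingers":-1,"dx":0,"dy":-1,"dz":-16,"turn":0},
  {"fingers":-1,"dx":0,"dy":0,"dz":-8,"turn":0},
  {"fingers":-1,"dx":0,"dy":0,"dz":0,"turn":0},
])

```text
clock: 4.62
position: [0.5305, 0.1889, 0.0359]
ee_rot: [0.007, 0.397, 0.918, 0.009]
contact_force: [0.1, -0.6, -0.4]
width: 0.0851
```

```bash
python3 s.py
```

```text
4.6167 pos [0.5305 0.1889 0.0359] yaw 2.3242 tilt [ 0.0209  0.0112 -0.9997] F [ 0.1 -0.6 -0.4] M [ 0.02  0.01 -0.01] w 0.0851 qd 0.007 q6 -2.12
```

Request:
play_rows([
  {"fingers":1,"dx":-1,"dy":1,"dz":-2,"turn":0},
  {"fingers":1,"dx":0,"dy":0,"dz":0,"turn":0},
  {"fingers":1,"dx":0,"dy":0,"dz":0,"turn":0},
  {"fingers":1,"dx":0,"dy":0,"dz":0,"turn":0},
  {"fingers":1,"dx":0,"dy":0,"dz":0,"turn":0},
  {"fingers":1,"dx":0,"dy":0,"dz":0,"turn":0},
  {"fingers":1,"dx":0,"dy":0,"dz":0,"turn":0},
], squeeze=30)

```text
clock: 5.2
position: [0.5307, 0.1909, 0.036]
ee_rot: [0.008, 0.397, 0.918, 0.01]
contact_force: [0.9, -0.6, -5.0]
width: 0.0135
```

```bash
python3 s.py
```

```text
5.2 pos [0.5307 0.1909 0.036 ] yaw 2.3239 tilt [ 0.0237  0.0126 -0.9996] F [ 0.9 -0.6 -5. ] M [-0.01  0.02 -0.02] w 0.0135 qd 0.002 q6 -2.11
```

The bar is gripped (width 13.5 mm). Turning clockwise by about 1.02 rad.

Request:
play_rows([
  {"fingers":1,"dx":0,"dy":0,"dz":0,"turn":-0.1},
  {"fingers":1,"dx":0,"dy":0,"dz":0,"turn":-0.1},
  {"fingers":1,"dx":0,"dy":0,"dz":0,"turn":-0.1},
  {"fingers":1,"dx":0,"dy":0,"dz":0,"turn":-0.1},
  {"fingers":1,"dx":0,"dy":0,"dz":0,"turn":-0.1},
  {"fingers":1,"dx":0,"dy":0,"dz":0,"turn":-0.1},
])

```text
clock: 5.7
position: [0.531, 0.1898, 0.036]
ee_rot: [0.012, 0.66, 0.751, 0.007]
contact_force: [0.5, -1.5, -1.8]
width: 0.0137
```

```bash
python3 s.py
```

```text
5.7 pos [0.531  0.1898 0.036 ] yaw 1.6988 tilt [ 0.0267 -0.0051 -0.9996] F [ 0.5 -1.5 -1.8] M [0.26 0.13 0.07] w 0.0137 qd 1.291 q6 -1.46
```

Request:
play_rows([
  {"fingers":1,"dx":0,"dy":0,"dz":0,"turn":-0.1},
  {"fingers":1,"dx":0,"dy":0,"dz":0,"turn":-0.1},
  {"fingers":1,"dx":0,"dy":0,"dz":0,"turn":-0.1},
  {"fingers":1,"dx":0,"dy":0,"dz":0,"turn":-0.04},
  {"fingers":1,"dx":0,"dy":0,"dz":0,"turn":0},
])

```text
clock: 6.12
position: [0.5308, 0.1892, 0.0361]
ee_rot: [0.013, 0.784, 0.62, 0.005]
contact_force: [-0.1, -0.7, -1.5]
width: 0.0134
```

```bash
python3 s.py
```

```text
6.1167 pos [0.5308 0.1892 0.0361] yaw 1.3387 tilt [ 0.0231 -0.0146 -0.9996] F [-0.1 -0.7 -1.5] M [ 0.25 -0.05 -0.06] w 0.0134 qd 0.01 q6 -1.09
```

Request:
play_rows([
  {"fingers":1,"dx":0,"dy":0,"dz":0,"turn":-0.038},
  {"fingers":1,"dx":0,"dy":0,"dz":0,"turn":0},
])

```text
clock: 6.28
position: [0.5308, 0.1891, 0.036]
ee_rot: [0.013, 0.796, 0.606, 0.004]
contact_force: [0.1, -0.3, -0.8]
width: 0.0134
```

```bash
python3 s.py; python3 - <<'E'
from h import *
st=get_state();im=get_image("wrist");c=cam(im,st);px=im["pixels"]
print(proj(c,[[.5285,.19,.05],[.6056,.1687,.05]]))
save("w3",cv2.resize(px[90:330,100:420],(800,600),interpolation=cv2.INTER_CUBIC))
import pickle; pickle.dump((im,st),open("w3.pkl","wb"))
E
```

```text
6.2833 pos [0.5308 0.1891 0.036 ] yaw 1.3014 tilt [ 0.0225 -0.0153 -0.9996] F [ 0.1 -0.3 -0.8] M [ 0.32 -0.06 -0.09] w 0.0134 qd 0.053 q6 -1.05
[[255.94465051 232.23099558]
 [255.85870102 328.50063403]]
```

Tool yaw is on target. Releasing and rising.

Request:
play_rows([
  {"fingers":-1,"dx":0,"dy":0,"dz":0,"turn":0},
  {"fingers":-1,"dx":0,"dy":0,"dz":0,"turn":0},
  {"fingers":-1,"dx":0,"dy":0,"dz":0,"turn":0},
  {"fingers":-1,"dx":0,"dy":0,"dz":0,"turn":0},
  {"fingers":-1,"dx":0,"dy":0,"dz":15,"turn":0},
  {"fingers":-1,"dx":0,"dy":0,"dz":40,"turn":0},
  {"fingers":-1,"dx":0,"dy":0,"dz":40,"turn":0},
  {"fingers":-1,"dx":10,"dy":-30,"dz":20,"turn":0},
  {"fingers":-1,"dx":10,"dy":-40,"dz":0,"turn":0},
  {"fingers":-1,"dx":10,"dy":-40,"dz":0,"turn":0},
  {"fingers":-1,"dx":10,"dy":-40,"dz":0,"turn":0},
  {"fingers":-1,"dx":10,"dy":-40,"dz":0,"turn":0},
  {"fingers":-1,"dx":0,"dy":-40,"dz":0,"turn":0},
  {"fingers":-1,"dx":0,"dy":0,"dz":0,"turn":0},
])

```text
clock: 7.5
position: [0.5826, -0.0483, 0.1601]
ee_rot: [0.017, 0.789, 0.614, 0.006]
contact_force: [-0.2, 0.3, -0.9]
width: 0.085
```

```bash
python3 s.py; python3 - <<'E'
from h import *
I=[get_image("scene"),get_image("side")]; C=[cam(i) for i in I]
out=[]
s=.64
for k,a,b in[("orange top",(320,279),(382,232)),("orange flange",(322,300),(382,257))]:
    M=[c[0]@np.c_[c[1],c[2]] for c in C]
    X=cv2.triangulatePoints(M[0],M[1],np.float64(a)*s,np.float64(b)*s)[:,0];print(k,(X[:3]/X[3]).round(3))
for i,c in zip(I,C):
    P=proj(c,[[.6056,.1687,.05],[.5285,.19,.05],[.584,-.22,.082],[.64,-.14,.05]])
    u,v=P[0].astype(int);px=i["pixels"]
    a=cv2.resize(px[v-30:v+30,u-40:u+40],(400,300),interpolation=cv2.INTER_CUBIC)
    cv2.circle(a,(int((P[0][0]-u+40.5)*5),int((P[0][1]-v+30.5)*5)),2,(255,0,0),-1)
    u,v=P[2].astype(int); b=cv2.resize(px[v-42:v+42,max(u-56,0):u+56],(400,300),interpolation=cv2.INTER_CUBIC)
    out.append(np.hstack([a,b]))
save("f",np.vstack(out))
E
```

```text
7.5 pos [ 0.5826 -0.0483  0.1601] yaw 1.3213 tilt [ 0.0315 -0.0194 -0.9993] F [-0.2  0.3 -0.9] M [ 0.05  0.   -0.02] w 0.085 qd 0.106 q6 -1.51
orange top [ 0.551 -0.127  0.092]
orange flange [ 0.553 -0.126  0.05 ]
```

View pics/f.png

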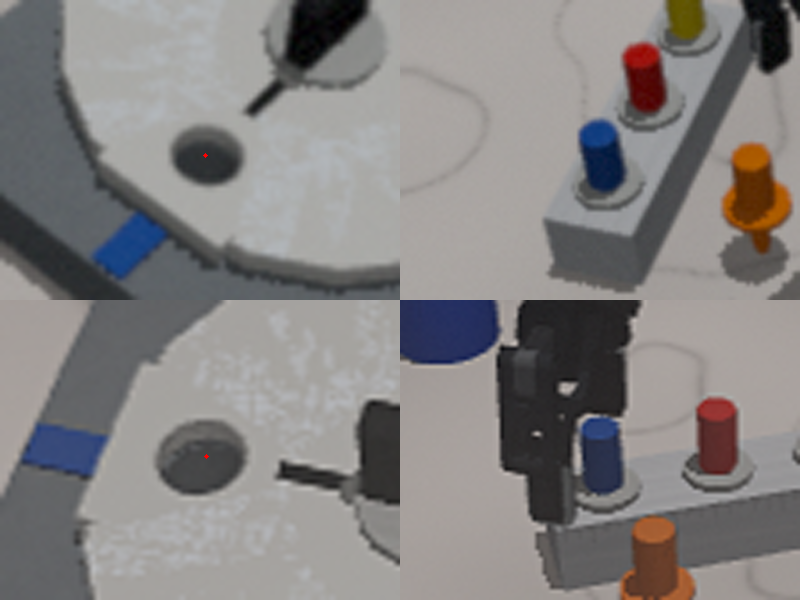

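The crops show the plate hole at the stripe in both views, with the predicted index hole (red dot) inside it. The plate is aligned. The blue pin is the end pin of the stand; red and yellow follow it, and the loose orange one at (0.552, −0.127) is the look-alike. Going to blue at (0.585, −0.220).

Request:
play_rows([
  {"fingers":-1,"dx":0,"dy":-35,"dz":0,"turn":0},
  {"fingers":-1,"dx":1,"dy":-35,"dz":0,"turn":0},
  {"fingers":-1,"dx":1,"dy":-35,"dz":0,"turn":0},
  {"fingers":-1,"dx":1,"dy":-35,"dz":-5,"turn":0},
  {"fingers":-1,"dx":1,"dy":-20,"dz":-15,"turn":0},
  {"fingers":-1,"dx":0,"dy":0,"dz":-20,"turn":0},
  {"fingers":-1,"dx":0,"dy":0,"dz":0,"turn":0},
])

```text
clock: 8.18
position: [0.5874, -0.195, 0.1202]
ee_rot: [0.013, 0.784, 0.62, 0.011]
contact_force: [-1.1, 0.4, -0.1]
width: 0.0852
```

```bash
python3 s.py
```

```text
8.1833 pos [ 0.5874 -0.195   0.1202] yaw 1.3389 tilt [ 0.034  -0.007  -0.9994] F [-1.1  0.4 -0.1] M [ 0.01  0.06 -0.05] w 0.0852 qd 0.067 q6 -1.78
```

Request:
play_rows([
  {"fingers":-1,"dx":0,"dy":-13,"dz":0,"turn":0},
  {"fingers":-1,"dx":0,"dy":-12,"dz":-10,"turn":0},
  {"fingers":-1,"dx":0,"dy":0,"dz":-25,"turn":0},
  {"fingers":-1,"dx":0,"dy":0,"dz":0,"turn":0},
])

```text
clock: 8.52
position: [0.5898, -0.218, 0.0865]
ee_rot: [0.015, 0.782, 0.623, 0.012]
contact_force: [-1.5, 0.3, -0.7]
width: 0.0853
```

```bash
python3 s.py; python3 - <<'E'
from h import *
st=get_state();im=get_image("wrist");c=cam(im,st)
for d in masks_of(im,"blue_pin_knob")[:3]: print(d["p"],d["xy"])
px=im["pixels"];hsv=cv2.cvtColor(px,cv2.COLOR_RGB2HSV)
m=((hsv[...,0]>105)&(hsv[...,0]<128)&(hsv[...,1]>140)&(px[...,2]>50)).astype(np.uint8)
n,l,s,ce=cv2.connectedComponentsWithStats(m)
for i in range(1,n):
    if s[i,4]>60: print(s[i],ce[i])
print("top centre pred",proj(c,[[.585,-.2197,.1],[.585,-.2197,.07]]))
save("g",cv2.resize(px,(800,600),interpolation=cv2.INTER_CUBIC))
E
```

```text
8.5167 pos [ 0.5898 -0.218   0.0865] yaw 1.3467 tilt [ 0.0375 -0.0075 -0.9993] F [-1.5  0.3 -0.7] M [0.04 0.07 0.02] w 0.0853 qd 0.104 q6 -1.82
0.83 [360.2, 135.7]
0.6 [244.0, 206.9]
[ 226  192   38   55 1675] [245.22865672 219.88179104]
[  0 307  45  52 671] [ 17.39344262 329.78539493]
top centre pred [[251.60249791 229.5254257 ]
 [251.92363593 210.58501456]]
```

View pics/g.png

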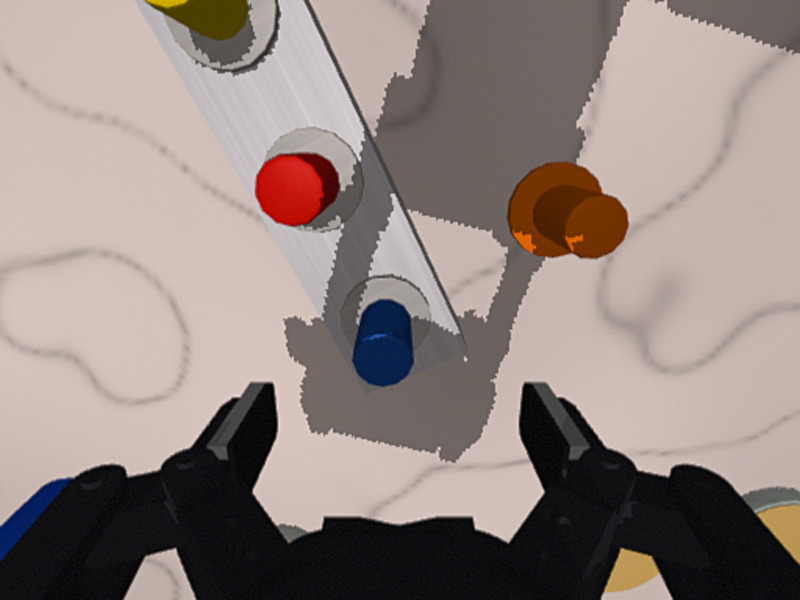

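The knob top is at (383,360) in the picture, about 4 mm toward −y of my estimate. The jaws straddle blue only; red, yellow and orange are clear. Shifting and descending.

Request:
play_rows([
  {"fingers":-1,"dx":-4,"dy":-6,"dz":-8,"turn":0},
  {"fingers":-1,"dx":-1,"dy":0,"dz":-22,"turn":0},
  {"fingers":-1,"dx":-1,"dy":0,"dz":-15,"turn":0},
  {"fingers":-1,"dx":0,"dy":0,"dz":-5,"turn":0},
  {"fingers":-1,"dx":0,"dy":0,"dz":0,"turn":0},
])

```text
clock: 9.03
position: [0.5908, -0.2283, 0.0458]
ee_rot: [0.025, 0.78, 0.625, 0.016]
contact_force: [0.6, 0.8, -0.1]
width: 0.0854
```

```bash
python3 s.py
```

```text
9.0333 pos [ 0.5908 -0.2283  0.0458] yaw 1.3499 tilt [ 0.0565 -0.0181 -0.9982] F [ 0.6  0.8 -0.1] M [-0.03  0.07 -0.  ] w 0.0854 qd 0.008 q6 -1.84
```

```bash
python3 - <<'E'
from h import *
st=get_state();print(st["qpos"].round(3),st["effort"].round(2))
E
```

```text
[-0.485  0.451  1.653  0.012  0.979 -1.842] [-3.000e-02 -4.781e+01 -2.078e+01  5.000e-02 -4.500e-01 -0.000e+00]
```

Request:
play_rows([
  {"fingers":-1,"dx":0,"dy":0,"dz":0,"turn":0},
])

```text
clock: 9.12
position: [0.5911, -0.2285, 0.0464]
ee_rot: [0.025, 0.78, 0.625, 0.017]
contact_force: [0.5, -0.1, 0.2]
width: 0.0852
```

```bash
python3 s.py;python3 - <<'E'
from h import *
st=get_state();print(st["qpos"].round(3),st["effort"].round(2))
E
```

```text
9.1167 pos [ 0.5911 -0.2285  0.0464] yaw 1.35 tilt [ 0.0571 -0.0185 -0.9982] F [ 0.5 -0.1  0.2] M [0.04 0.02 0.02] w 0.0852 qd 0.006 q6 -1.84
[-0.485  0.45   1.653  0.012  0.98  -1.842] [-2.000e-02 -4.744e+01 -2.042e+01  4.000e-02 -3.200e-01 -0.000e+00]
```

Request:
play_rows([
  {"fingers":-1,"dx":-4,"dy":4,"dz":-5,"turn":0},
  {"fingers":-1,"dx":0,"dy":0,"dz":-5,"turn":0},
  {"fingers":-1,"dx":-2,"dy":0,"dz":-4,"turn":0},
  {"fingers":-1,"dx":0,"dy":0,"dz":0,"turn":0},
])

```text
clock: 9.45
position: [0.5864, -0.2251, 0.0346]
ee_rot: [0.028, 0.78, 0.625, 0.018]
contact_force: [-0.6, -0.2, -0.2]
width: 0.0854
```

```bash
python3 s.py
```

```text
9.45 pos [ 0.5864 -0.2251  0.0346] yaw 1.3505 tilt [ 0.0622 -0.0211 -0.9978] F [-0.6 -0.2 -0.2] M [ 0.05  0.05 -0.02] w 0.0854 qd 0.018 q6 -1.84
```

Request:
play_rows([
  {"fingers":1,"dx":0,"dy":0,"dz":0,"turn":0},
  {"fingers":1,"dx":0,"dy":0,"dz":0,"turn":0},
  {"fingers":1,"dx":0,"dy":0,"dz":0,"turn":0},
  {"fingers":1,"dx":0,"dy":0,"dz":0,"turn":0},
  {"fingers":1,"dx":0,"dy":0,"dz":0,"turn":0},
  {"fingers":1,"dx":0,"dy":0,"dz":0,"turn":0},
], squeeze=40)

```text
clock: 9.95
position: [0.5872, -0.2253, 0.0355]
ee_rot: [0.029, 0.78, 0.625, 0.018]
contact_force: [-0.3, -0.4, 0.8]
width: 0.0253
```

```bash
python3 s.py
```

```text
9.95 pos [ 0.5872 -0.2253  0.0355] yaw 1.3507 tilt [ 0.0639 -0.022  -0.9977] F [-0.3 -0.4  0.8] M [0.   0.01 0.06] w 0.0253 qd 0.002 q6 -1.84
```

Knob gripped (25.3 mm). Lifting straight up.

Request:
play_rows([
  {"fingers":1,"dx":0,"dy":0,"dz":15,"turn":0},
  {"fingers":1,"dx":0,"dy":0,"dz":20,"turn":0},
  {"fingers":1,"dx":0,"dy":0,"dz":20,"turn":0},
  {"fingers":1,"dx":0,"dy":0,"dz":25,"turn":0},
  {"fingers":1,"dx":0,"dy":0,"dz":25,"turn":0},
  {"fingers":1,"dx":0,"dy":0,"dz":25,"turn":0},
  {"fingers":1,"dx":0,"dy":0,"dz":10,"turn":0},
  {"fingers":1,"dx":0,"dy":0,"dz":0,"turn":0},
])

```text
clock: 10.62
position: [0.584, -0.2233, 0.1768]
ee_rot: [0.024, 0.78, 0.625, 0.017]
contact_force: [0.2, 0.0, -1.2]
width: 0.025
```

```bash
python3 s.py
```

```text
10.6167 pos [ 0.584  -0.2233  0.1768] yaw 1.3504 tilt [ 0.0563 -0.0172 -0.9983] F [ 0.2  0.  -1.2] M [ 0.04  0.05 -0.03] w 0.025 qd 0.008 q6 -1.84
```

Request:
play_rows([
  {"fingers":1,"dx":2,"dy":20,"dz":0,"turn":0},
  {"fingers":1,"dx":2,"dy":35,"dz":0,"turn":0},
  {"fingers":1,"dx":2,"dy":35,"dz":0,"turn":0},
  {"fingers":1,"dx":2,"dy":35,"dz":0,"turn":0},
  {"fingers":1,"dx":2,"dy":35,"dz":0,"turn":0},
  {"fingers":1,"dx":2,"dy":35,"dz":0,"turn":0},
  {"fingers":1,"dx":2,"dy":35,"dz":0,"turn":0},
  {"fingers":1,"dx":2,"dy":35,"dz":0,"turn":0},
  {"fingers":1,"dx":2,"dy":35,"dz":0,"turn":0},
  {"fingers":1,"dx":2,"dy":35,"dz":0,"turn":0},
  {"fingers":1,"dx":2,"dy":25,"dz":0,"turn":0},
  {"fingers":1,"dx":2,"dy":15,"dz":0,"turn":0},
  {"fingers":1,"dx":0,"dy":0,"dz":0,"turn":0},
])

```text
clock: 11.7
position: [0.5987, 0.1663, 0.1607]
ee_rot: [0.018, 0.782, 0.623, 0.008]
contact_force: [0.5, -0.1, -1.1]
width: 0.0251
```

```bash
python3 s.py
```

```text
11.7 pos [0.5987 0.1663 0.1607] yaw 1.344 tilt [ 0.0358 -0.0184 -0.9992] F [ 0.5 -0.1 -1.1] M [ 0.    0.01 -0.02] w 0.0251 qd 0.036 q6 -1.16
```

Request:
play_rows([
  {"fingers":1,"dx":9,"dy":2,"dz":0,"turn":0},
  {"fingers":1,"dx":0,"dy":0,"dz":-20,"turn":0},
  {"fingers":1,"dx":0,"dy":0,"dz":-25,"turn":0},
  {"fingers":1,"dx":0,"dy":0,"dz":0,"turn":0},
])

```text
clock: 12.03
position: [0.609, 0.1675, 0.1122]
ee_rot: [0.019, 0.782, 0.623, 0.007]
contact_force: [-0.4, -0.7, -2.8]
width: 0.0254
```

```bash
python3 s.py; python3 - <<'E'
from h import *
out=[]
for n in("scene","side"):
    im=get_image(n);c=cam(im);P=proj(c,[[.6056,.1687,.05],[.6056,.1687,.09]]);u,v=P[1].astype(int);px=im["pixels"]
    k=8;a=cv2.resize(px[v-35:v+40,u-25:u+25],None,fx=k,fy=k,interpolation=cv2.INTER_CUBIC)
    for q in P: cv2.circle(a,(int((q[0]-u+25.5)*k),int((q[1]-v+35.5)*k)),3,(255,0,0),-1)
    out.append(a)
save("i",np.hstack(out))
E
```

```text
12.0333 pos [0.609  0.1675 0.1122] yaw 1.3459 tilt [ 0.0351 -0.0204 -0.9992] F [-0.4 -0.7 -2.8] M [0.   0.06 0.02] w 0.0254 qd 0.059 q6 -1.16
```

View pics/i.png

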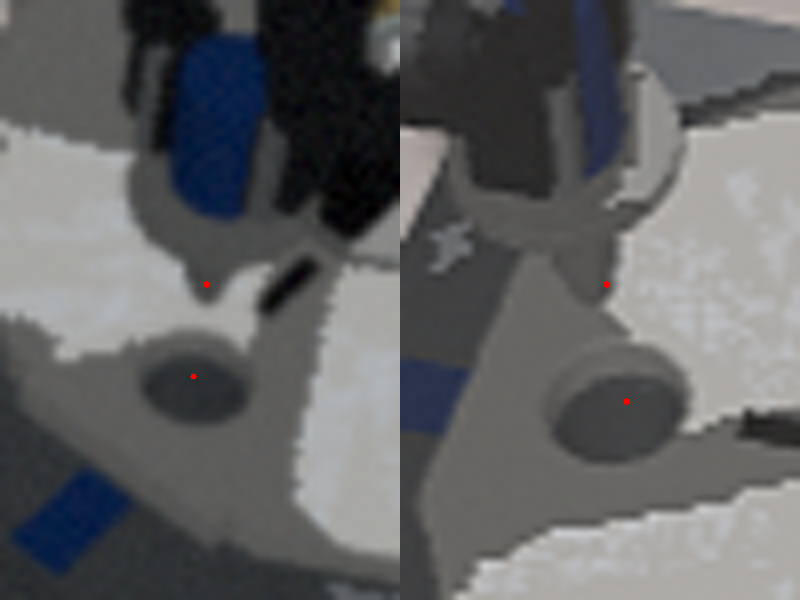

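The tip hangs right above the hole in both views, within about 1.5 mm. The flange was also at 50 mm in the stand, so it seats at reported z about 0.0355. Going in by stages.

Request:
play_rows([
  {"fingers":1,"dx":0,"dy":1,"dz":-15,"turn":0},
  {"fingers":1,"dx":-1,"dy":0,"dz":-20,"turn":0},
  {"fingers":1,"dx":-1,"dy":0,"dz":-15,"turn":0},
  {"fingers":1,"dx":0,"dy":0,"dz":0,"turn":0},
])

```text
clock: 12.47
position: [0.6161, 0.1664, 0.0721]
ee_rot: [0.024, 0.783, 0.621, 0.016]
contact_force: [-1.4, -0.3, -1.5]
width: 0.0251
```

```bash
python3 s.py
```

```text
12.4667 pos [0.6161 0.1664 0.0721] yaw 1.3415 tilt [ 0.0546 -0.0182 -0.9983] F [-1.4 -0.3 -1.5] M [-0.03  0.03 -0.02] w 0.0251 qd 0.055 q6 -1.16
```

Request:
play_rows([
  {"fingers":1,"dx":-8,"dy":2,"dz":0,"turn":0},
  {"fingers":1,"dx":0,"dy":0,"dz":0,"turn":0},
])

```text
clock: 12.63
position: [0.6095, 0.1676, 0.0745]
ee_rot: [0.025, 0.784, 0.621, 0.017]
contact_force: [-0.8, 0.3, -1.7]
width: 0.025
```

```bash
python3 s.py
```

```text
12.6333 pos [0.6095 0.1676 0.0745] yaw 1.3397 tilt [ 0.0573 -0.018  -0.9982] F [-0.8  0.3 -1.7] M [0.07 0.03 0.03] w 0.025 qd 0.064 q6 -1.15
```

Request:
play_rows([
  {"fingers":1,"dx":-2,"dy":0,"dz":-8,"turn":0},
  {"fingers":1,"dx":-2,"dy":0,"dz":-8,"turn":0},
  {"fingers":1,"dx":-2,"dy":0,"dz":-8,"turn":0},
  {"fingers":1,"dx":0,"dy":0,"dz":0,"turn":0},
])

```text
clock: 12.97
position: [0.6058, 0.1678, 0.0537]
ee_rot: [0.027, 0.784, 0.62, 0.021]
contact_force: [-1.2, -0.1, -0.8]
width: 0.025
```

```bash
python3 s.py
```

```text
12.9667 pos [0.6058 0.1678 0.0537] yaw 1.3395 tilt [ 0.0664 -0.0166 -0.9977] F [-1.2 -0.1 -0.8] M [0.03 0.08 0.03] w 0.025 qd 0.017 q6 -1.14
```

Request:
play_rows([
  {"fingers":1,"dx":2,"dy":0,"dz":-7,"turn":0},
  {"fingers":1,"dx":0,"dy":0,"dz":-6,"turn":0},
  {"fingers":1,"dx":0,"dy":0,"dz":-4,"turn":0},
  {"fingers":1,"dx":0,"dy":0,"dz":0,"turn":0},
])

```text
clock: 13.3
position: [0.6087, 0.1681, 0.0354]
ee_rot: [0.028, 0.783, 0.621, 0.022]
contact_force: [-0.4, 0.3, 2.6]
width: 0.0249
```

```bash
python3 s.py
```

```text
13.3 pos [0.6087 0.1681 0.0354] yaw 1.3399 tilt [ 0.068  -0.0164 -0.9975] F [-0.4  0.3  2.6] M [-0.06  0.18 -0.02] w 0.0249 qd 0.004 q6 -1.14
```

The flange has touched down (Fz rose to +2.6 N) at (0.6053, 0.1689). Releasing, then rising.

Request:
play_rows([
  {"fingers":-1,"dx":0,"dy":0,"dz":0,"turn":0},
  {"fingers":-1,"dx":0,"dy":0,"dz":0,"turn":0},
  {"fingers":-1,"dx":0,"dy":0,"dz":0,"turn":0},
  {"fingers":-1,"dx":0,"dy":0,"dz":0,"turn":0},
  {"fingers":-1,"dx":0,"dy":0,"dz":0,"turn":0},
  {"fingers":-1,"dx":0,"dy":0,"dz":10,"turn":0},
  {"fingers":-1,"dx":0,"dy":0,"dz":20,"turn":0},
  {"fingers":-1,"dx":0,"dy":0,"dz":30,"turn":0},
  {"fingers":-1,"dx":0,"dy":0,"dz":30,"turn":0},
  {"fingers":-1,"dx":0,"dy":0,"dz":30,"turn":0},
  {"fingers":-1,"dx":0,"dy":-30,"dz":10,"turn":0},
  {"fingers":-1,"dx":0,"dy":-40,"dz":0,"turn":0},
  {"fingers":-1,"dx":0,"dy":-40,"dz":0,"turn":0},
  {"fingers":-1,"dx":0,"dy":-40,"dz":0,"turn":0},
  {"fingers":-1,"dx":0,"dy":0,"dz":0,"turn":0},
])

```text
clock: 14.55
position: [0.6098, 0.0154, 0.1814]
ee_rot: [0.032, 0.781, 0.624, 0.026]
contact_force: [-0.4, -0.2, -0.5]
width: 0.0856
```

```bash
python3 s.py; python3 - <<'E'
from h import *
out=[];T=[];I=[]
for n in("scene","side"):
    im=get_image(n);c=cam(im);P=proj(c,[[.6056,.1687,.1],[.6056,.1687,.056]]);u,v=P[1].astype(int);px=im["pixels"]
    hsv=cv2.cvtColor(px,cv2.COLOR_RGB2HSV)
    m=((hsv[...,0]>105)&(hsv[...,0]<128)&(hsv[...,1]>130))[v-40:v+20,u-20:u+20]
    ys,xs=np.nonzero(m);print(n,"blue rows/cols",v-40+ys.min(),v-40+ys.max(),u-20+xs.min(),u-20+xs.max(),"pred top,flange",P.round(1).tolist())
    k=6;a=cv2.resize(px[v-50:v+40,u-33:u+33],None,fx=k,fy=k,interpolation=cv2.INTER_CUBIC)
    for q in P: cv2.circle(a,(int((q[0]-u+33.5)*k),int((q[1]-v+50.5)*k)),2,(255,0,0),-1)
    out.append(a)
save("j",np.hstack(out))
E
```

```text
14.55 pos [0.6098 0.0154 0.1814] yaw 1.3483 tilt [ 0.0802 -0.0172 -0.9966] F [-0.4 -0.2 -0.5] M [ 0.06 -0.01  0.  ] w 0.0856 qd 0.107 q6 -1.43
scene blue rows/cols 237 274 296 332 pred top,flange [[316.7, 243.1], [314.9, 255.9]]
side blue rows/cols 257 278 191 214 pred top,flange [[208.7, 262.3], [211.5, 278.6]]
```

View pics/j.png

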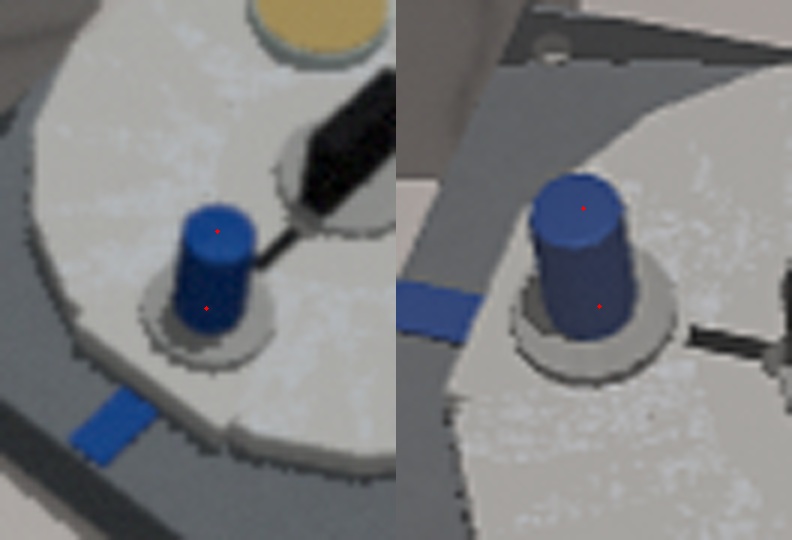

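The pin stands upright with its flange flat on the plate. Its axis is within about 1 px of the predicted home in both views, the plate mark points at the blue stripe, and the robot is clear. Handing in.

```bash
python3 -c "
from rig import sign_off;print(sign_off())"
```

```text
the job is handed in; nothing more can be done
None
```

The plate is turned to the blue stripe, and the blue-knobbed pin is through the plate into the base hole, flange flat, released. I handed the job in at about 14.6 s of the 51 s allowed; no verdict came back.

- **Plate:** I gripped the black bar and turned the plate clockwise by about 1.02 rad. Afterwards both fixed cameras showed its hole at the stripe, within about 1 px of the predicted base hole.
- **Pin:** I took the blue pin from the end of the stand and set it down through the hole. Touch-down came at the expected height, with a vertical force of about 2.6 N. After release, both cameras showed it upright with its axis within about 1 px of home. I did not touch the red, yellow or orange pins.

**Disagreements:**
- **Fingertip position:** in the camera geometry the fingertips sat about 40 mm farther back along the tool than documented. My first close on the bar therefore shut on air, and I corrected for it from then on.
- **Tool tilt:** the tool slowly tilted to about 4.5° during the moves. The pin still ended upright.

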